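Level the watch display shelf and hold its foot down

ROBOT

A 6-joint arm with a two-finger parallel gripper is mounted at the origin on the work surface. World frame = base frame: x ahead of the robot, y to its left, z up, the work surface at z = 0. Lengths are in mm, angles in rad, forces in N, time in s.
With the tool pointing down it reaches from about 250 to 775 mm from the base axis. Payload 4 kg.
Tool frame: the origin (TCP) lies midway between the tips of the shut fingers; the grasp point (between the pads) lies r.hold_point_z behind it (r.hold_point_z is the distance from the TCP to the grasp point, in mm); y points along the fingers, z is the direction in which the jaws open and shut, and the axes are right-handed (so a half turn about y gives the same grasp; the last joint's range is limited). The gripper opens to 94 mm and grips with 3 to 60 N. Pads are 16 mm wide; open, the fingers measure 119 mm over their backs; the gripper's body (75 mm by 177 mm) begins 78 mm behind the grasp point.
Start: joints at [1.213, 0.087, 1.371, -0, 1.684, -0.103], TCP at [138.638, 532.259, 205.506] pointing down, gripper open.
Joint ranges: [-3.1, 3.1], [-0.76, 2.03], [0.27, 2.55], [-1.08, 4.22], [0.17, 2.65], [-2.57, 2.57]. Speed limits (rad/s): [2.79, 2.79, 3.14, 3.14, 3.14, 3.14].

INTERFACE

Orientations are given as [roll, pitch, yaw] about the fixed x, y, z axes, in that order (R = Rz(yaw) Ry(pitch) Rx(roll)).
In Python, from station import sensors, camera, camera_info, r gives the robot as it stands.
- The arm moves only by the tool apply_moves, never from a script. Its argument "rows" is one flat list of numbers, 7 for each row, row after row: the shift along the tool's x, y, z in m, then the turn, a rotation vector about the tool's x, y, z in rad, then the closure in counts, from 0 (fully open) to 255 (shut). A call has 1 to 20 rows; each row shifts and turns the commanded pose from where the row before left it, along the tool's axes as they then stand; what a row does not reach is not made up. A row lasts 1/8 s, in which the tool goes at most 62.5 mm and 10.7 degrees, less where a joint would pass 70% of its speed; a pose out of reach is approached as far as the arm can. A call with a gripper value outside its range is refused whole. The fingers move at their own pace and stop on an object; "grip_force" is the grip in N (left out, the last holds). Time passes only in rows, so rows that do not move let the fingers close. It gives the time, the measured TCP pose, the force and the opening at its end, in the units of the state.
- sensors.get_obs(): the state, without advancing time (a new reading comes with each control period).
- camera(name): name is "scene" or "top"; returns the picture (400x640x3 uint8, red, green, blue); there is no depth.
- camera_info(name): a dict with "camera_matrix" (3x3 intrinsics, pixels), "distortion" ([k1, k2, p1, p2, k3] as OpenCV has them; the pictures are not rectified), "eye" and "attitude" of the camera in the world. Camera axes: x right, y down, z forward; pixel columns grow to the right and rows downward; lengths in mm; the calibration is good to about 2 mm. A picture is of the moment at which its call begins. camera_info takes no time and is no camera call.
- r.hand_in(): hands the job in, once; it reports no verdict.
The state is a dict: "time": time; "q": joint angles; "joint_velocities": joint speeds; "joint_torque": joint torques, N m; "tcp_pos": TCP position; "ee_rot": TCP orientation; "ft_force": force on the tool from outside, world axes, zero at the start; "wrist_torque": the same for the moment, N m; "finger_gap": finger opening in mm.
Only numpy, scipy, OpenCV 4.12 (cv2) and the standard library are available. Lean on these libraries where they do the work, as an engineer would, in place of code of your own. Each camera call takes 0.05 s, during which the arm holds its last target. There are 200 camera calls.

TASK

Level the wooden watch shelf: lift the yellow spirit level out of its wood block, slide it edgewise into the slot on top of the shelf and press it firmly down until it sits fully home. Then push the red knob of the shelf's levelling foot all the way down and only then turn it until the bubble sits centred between the two black lines; finish while still holding the knob pressed down, without letting go. Leave the level in the slot and do not push the stall's other things about.

Things in the scene. Friction and masses are not known exactly. Their poses are not given: they have to be found in the camera images.
- level: Flat yellow spirit level, 120 long (own y), 12 thick (x), 48 high (z), about 235 g, on its narrow edge. Origin: centre of underside. Starts in the slot of a fixed pale wood block (60 x 150 x 20 high), underside 6 above the table, 34 of it above the block. In its top edge: green vial, white 16 long bubble, black lines 12 either side of the middle. Its top may be pressed. Both ends alike.
- bubble (a joint): Bubble's place along the level, m from the middle, positive towards the level's own +y, limits +-0.034. It rises to the higher end, about 0.26 m per rad of tilt, and needs about a second to come to rest. Between the black lines: within +-0.004.
- slot (a point): Centre of the slot's floor on top of the wooden shelf (90 x 260 x 10 thick), about 71 above the table. Slot along own y: 128 long, 16 wide (x), 14 deep, dark wood rails 8 thick; z square to the shelf. The shelf rocks about its x axis 10 below here and starts with its +y end high by 0.02 to 0.11 rad. The levelling foot stands beyond its -y end, 178 from here.
- shelf: The rocking wooden shelf itself with its slot rails: origin 10 mm under slot, same axes.
- knob_grip (a point): Top centre of the red bar knob of the levelling foot, turning with it, about 130 above the table when up. The bar is 46 long (own x), 14 thick (own y) and 32 high below this point, on a red disc of 56 diameter (its top 32 below this point) that may be pushed on too. Grip the bar from above across its thickness.
- plunger (a joint): How far the knob is pushed down, in m: 0 up, 0.006 fully down. A spring holds it up with 4 N, rising to 10 N fully down; it comes up again when let go.
- foot (a joint): Turn of the knob in rad, positive counter-clockwise from above, limits +-1.6, friction 0.08 N m, stays where left. Each rad tilts the shelf 0.075 rad (positive: slot's +y end up). The stand leans unpredictably up to 0.025 rad, so level lies anywhere from -0.4 to +0.4, 0.35 to 1.45 rad clockwise (negative) of the start: go by the bubble.
- band_red: Bystander: closed red resin watch band, an oval 62 x 54 and 18 high, lying on its side edge; origin centre of underside
- band_navy: Bystander: closed navy resin watch band, an oval 62 x 54 and 18 high; origin centre of underside
- loupe: Bystander: loupe lying flat, lens of 48 diameter at its +x end, brown horn grip, 122 long, 10 high; origin under its middle
- watch_head: Bystander: chrome watch head without band, 42 diameter, 11 high; origin centre of underside
- jar: Bystander: green glass jar with steel lid, 60 diameter, 85 high; origin centre of underside
- screwdriver: Bystander: small screwdriver lying along own x, 130 long; origin under its middle
Not all that is in view belongs to the job. Of the things like the level, leave any that is pink; of the rest the larger one is meant.

How it is judged (in metres and radians):
On the way, in this order (a step that is already met when the one before it is completed fails the run):
1. the level sits fully home in the shelf's slot and is pressed down firmly (more than 4 N on the shelf) (z of level in the frame of slot between -0.004 and 0.004 m and x of level in the frame of slot between -0.005 and 0.005 m and y of level in the frame of slot between -0.008 and 0.008 m and angle between the y axis of level and the y axis of slot, either way round below 0.07 rad and angle between the z axis of level and the z axis of slot, either way round below 0.2 rad and contact force between level and shelf above 4 N), for 0.1 s.
2. the knob is pushed down (more than 4.5 mm) while the bubble is still off centre (z of level in the frame of slot between -0.004 and 0.004 m and x of level in the frame of slot between -0.005 and 0.005 m and y of level in the frame of slot between -0.008 and 0.008 m and angle between the y axis of level and the y axis of slot, either way round below 0.07 rad and angle between the z axis of level and the z axis of slot, either way round below 0.2 rad and value of joint plunger above 0.0045 m and (value of joint bubble above 0.0045 m or value of joint bubble below -0.0045 m)), for 0.1 s.
At the end, for the whole second after the job is handed in: Still holding: knob pressed down over 4.5 of its 6 mm and not turning, bubble within 4 mm of the middle, shelf within 0.03 rad of level, level home in the slot (within 4 mm of its floor, 5 mm across, 8 mm along, in line within 0.07 rad) (z of level in the frame of slot between -0.004 and 0.004 m and x of level in the frame of slot between -0.005 and 0.005 m and y of level in the frame of slot between -0.008 and 0.008 m and angle between the y axis of level and the y axis of slot, either way round below 0.07 rad and angle between the z axis of level and the z axis of slot, either way round below 0.2 rad and value of joint plunger above 0.0045 m and value of joint bubble between -0.004 and 0.004 m and angle between shelf's own z axis and vertical below 0.03 rad and velocity of joint foot between -0.1 and 0.1 rad/s); the arm keeps its last pose, push and grip.
It fails at once if one of the other things (bands, loupe, watch head, jar, screwdriver) is moved by more than 30 mm (distance of any of band_red, band_navy, loupe, watch_head, jar, screwdriver from where it was at the start of the episode above 0.03 m).
It also fails if it takes over 64 s, if anything falls off the work surface, if the arm or the gripper's body presses on something with over 40 N, if the wrist force passes 120 N, or if a joint passes its speed limit or range.

## Working session

There is one attempt and no reset: what is moved stays moved. The work goes in short steps, Python scripts to look and compute and a tool call to move; the robot and the scene stay as the last step left them, time stands still between calls to the robot, and variables do not carry over. Pictures are saved under pics/ and viewed, about 8 in all and at most 12, crops included, and the job is handed in when it is done.

Besides the shell and the picture viewer there is one more tool, called after "Request:" as name(argument=value, ...) on one line, values as JSON. apply_moves: Moves the arm, as the interface text tells. Its arguments: {"type":"object","properties":{"rows":{"type":"array"},"grip_force":{"type":"number"}},"required":["rows"]}

```bash
ls; mkdir -p pics; python3 - <<'E'
from station import sensors,camera,camera_info,r
import cv2
for n in("scene","top"):
    im=camera(n); cv2.imwrite(f"pics/{n}0.png",im[:,:,::-1]); print(n,camera_info(n))
print(r.hold_point_z,sensors.get_obs())
E
```

```text
pics
scene {'camera_matrix': array([[382.19317406,   0.        , 320.08933198],
       [  0.        , 382.19317406, 198.78852632],
       [  0.        ,   0.        ,   1.        ]]), 'distortion': array([-0.04571932,  0.        ,  0.        ,  0.        ,  0.        ]), 'eye': array([1239.80388218, -412.84684871, 1061.06661251]), 'attitude': array([-2.46372115,  0.01142094,  1.03375611])}
top {'camera_matrix': array([[411.73441077,   0.        , 319.97886969],
       [  0.        , 411.73441077, 200.11127682],
       [  0.        ,   0.        ,   1.        ]]), 'distortion': array([-0.08512513,  0.        ,  0.        ,  0.        ,  0.        ]), 'eye': array([ 482.80880196,  -30.34069368, 1436.60359334]), 'attitude': array([-3.08729476e+00,  2.54118096e-03, -1.58260650e+00])}
18.8 {'time': 0.1, 'q': array([ 1.21292160e+00,  8.78710813e-02,  1.37210301e+00, -1.51067408e-06,
        1.68361955e+00, -1.03055206e-01]), 'joint_velocities': array([-0.00053367, -0.00331197, -0.0044978 ,  0.00050627,  0.00064179,
       -0.00010298]), 'joint_torque': array([ 1.33303780e-03, -3.41250908e+01, -3.03303051e+01,  7.19097024e-02,
        3.03559599e-02, -1.09276798e-04]), 'tcp_pos': array([138.44236331, 531.76961096, 204.4267695 ]), 'ee_rot': array([-1.57278686e+00,  2.04354113e-04, -2.54819888e-01]), 'ft_force': array([-0.02162596,  0.32646584,  0.35705603]), 'wrist_torque': array([ 0.00571362,  0.0040352 , -0.0501137 ]), 'finger_gap': 93.92624110024654}
```

View pics/top0.png

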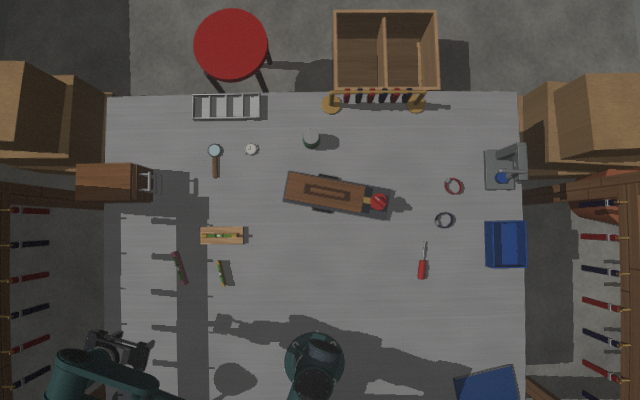

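View pics/scene0.png

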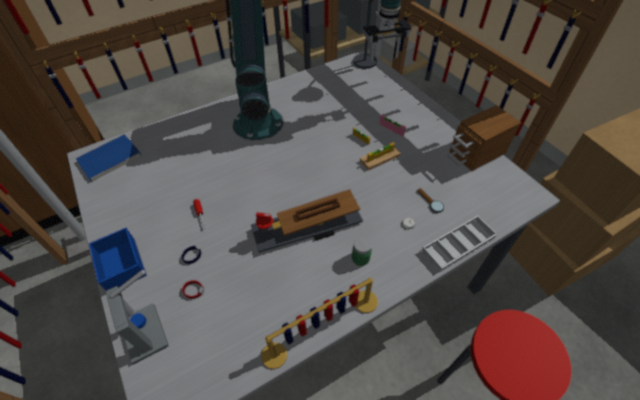

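```bash
cat > h.py <<'E'
import numpy as np,cv2
from scipy.spatial.transform import Rotation as R
from station import sensors,camera,camera_info,r
def ray(n,uv):
    c=camera_info(n); p=cv2.undistortPoints(np.float64(uv).reshape(-1,1,2),c["camera_matrix"],c["distortion"])[:,0]
    d=np.c_[p,np.ones(len(p))]@R.from_euler("xyz",c["attitude"]).as_matrix().T
    return c["eye"],d
def onz(n,uv,z):
    e,d=ray(n,uv); return e+d*((z-e[2])/d[:,2])[:,None]
def tri(a,ua,b,ub):
    e,d=ray(a,ua);f,g=ray(b,ub);out=[]
    for p,q in zip(d,g):
        s=np.linalg.lstsq(np.c_[p,-q],f-e,rcond=None)[0]; out.append(((e+s[0]*p)+(f+s[1]*q))/2)
    return np.array(out)
def proj(n,X):
    c=camera_info(n);M=R.from_euler("xyz",c["attitude"]).as_matrix().T
    return cv2.projectPoints(np.float64(X).reshape(-1,1,3),M,-M@c["eye"],c["camera_matrix"],c["distortion"])[0][:,0]
def crop(n,im,x,y,w,h,k):
    return cv2.resize(im[y:y+h,x:x+w,::-1],None,fx=k,fy=k,interpolation=cv2.INTER_CUBIC)
E
python3 - <<'E'
from h import *
t=camera("top");s=camera("scene")
np.save("t0.npy",t);np.save("s0.npy",s)
A=np.vstack([np.hstack([crop("top",t,195,222,58,30,6),crop("top",t,0,0,1,1,1).repeat(180,0).repeat(452,1)]),crop("top",t,275,165,130,60,6)[:, :800]])
B=np.vstack([np.hstack([crop("s",s,345,125,65,45,6),np.zeros((270,410,3),np.uint8)]),crop("s",s,240,180,130,66,6)[:, :800]])
A=np.ascontiguousarray(A[:, :780] if A.shape[1]>780 else A)
cv2.imwrite("pics/a.png",np.clip(A.astype(int)*1.6,0,255).astype(np.uint8));cv2.imwrite("pics/b.png",np.clip(B.astype(int)*1.6,0,255).astype(np.uint8))
print(A.shape,B.shape)
# yellow level mask
for n,im,(x,y,w,h) in(("top",t,(195,222,58,30)),("scene",s,(345,125,65,45))):
    hsv=cv2.cvtColor(im,cv2.COLOR_RGB2HSV)[y:y+h,x:x+w]
    m=(hsv[...,0]>22)&(hsv[...,0]<85)&(hsv[...,1]>110); v,u=np.nonzero(m); print(n,m.sum(),u.mean()+x,v.mean()+y,u.min()+x,u.max()+x,v.min()+y,v.max()+y)
E
```

```text
Traceback (most recent call last):
ValueError: all the input array dimensions except for the concatenation axis must match exactly, but along dimension 1, the array at index 0 has size 800 and the array at index 1 has size 780
```

```bash
python3 - <<'E'
from h import *
t=np.load("t0.npy");s=np.load("s0.npy")
def st(a,b):
    a=cv2.copyMakeBorder(a,0,0,0,780-a.shape[1],cv2.BORDER_CONSTANT)
    return np.clip(np.vstack([a,b]).astype(int)*1.7,0,255).astype(np.uint8)
cv2.imwrite("pics/a.png",st(crop("",t,195,222,58,30,6),crop("",t,275,165,130,60,6)))
cv2.imwrite("pics/b.png",st(crop("",s,345,135,65,34,6),crop("",s,240,185,130,62,6)))
for n,im,(x,y,w,h) in(("top",t,(195,222,58,30)),("scene",s,(355,140,55,27))):
    hsv=cv2.cvtColor(im,cv2.COLOR_RGB2HSV)[y:y+h,x:x+w]
    m=(hsv[...,0]>22)&(hsv[...,0]<85)&(hsv[...,1]>110); v,u=np.nonzero(m); print(n,m.sum(),u.mean()+x,v.mean()+y,u.min()+x,u.max()+x,v.min()+y,v.max()+y)
E
```

```text
top 59 218.84745762711864 235.01694915254237 206 231 234 236
scene 134 379.8880597014925 150.76865671641792 366 392 140 160
```

View pics/a.png

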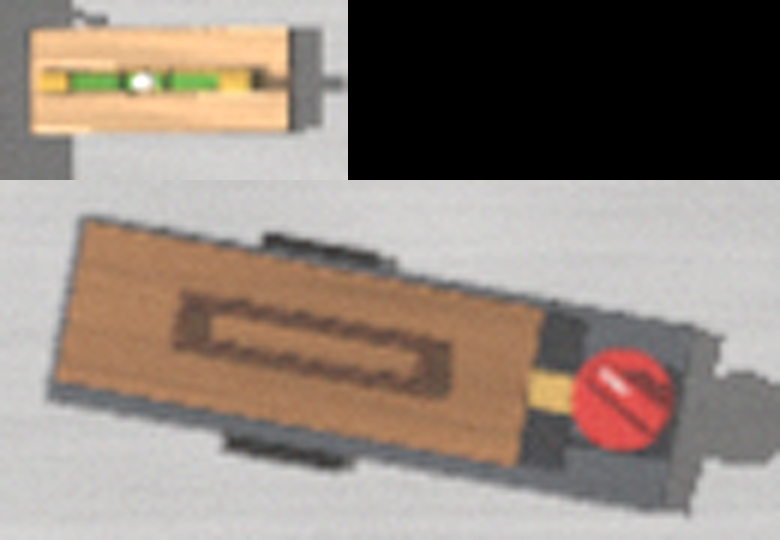

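View pics/b.png

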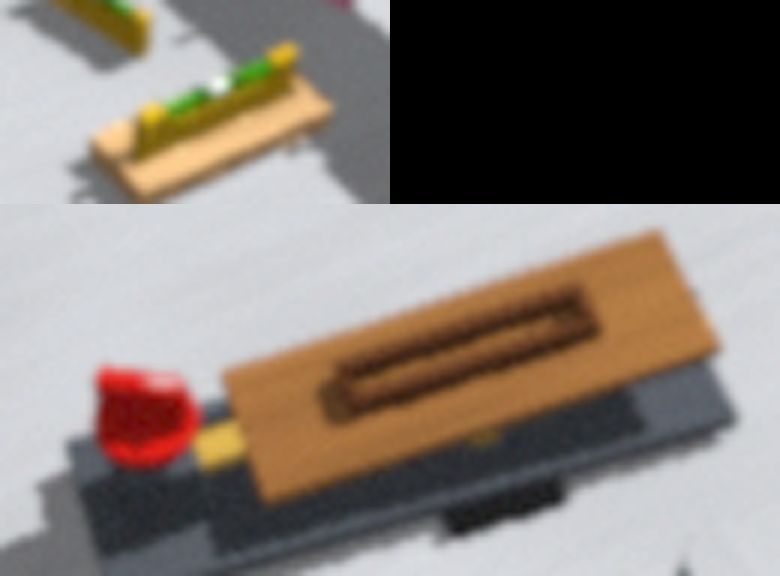

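```bash
cat > m.py <<'E'
from h import *
t=np.load("t0.npy");s=np.load("s0.npy")
K=6
def rect(im,box,f,name):
    x,y,w,h=box; big=cv2.resize(im[y:y+h,x:x+w],None,fx=K,fy=K,interpolation=cv2.INTER_CUBIC)
    m=f(cv2.cvtColor(big,cv2.COLOR_RGB2HSV).astype(int)).astype(np.uint8)
    m=cv2.morphologyEx(m,cv2.MORPH_OPEN,np.ones((5,5)))
    c=max(cv2.findContours(m,cv2.RETR_EXTERNAL,cv2.CHAIN_APPROX_NONE)[0],key=cv2.contourArea)
    hull=cv2.convexHull(c)
    q=cv2.approxPolyN(c,4,ensure_convex=True)[...].reshape(-1,2).astype(float)
    print(name,"area",cv2.contourArea(c),"quad",cv2.contourArea(q.astype(np.float32)))
    q=q[np.argsort(np.arctan2(*(q-q.mean(0)).T[::-1]))]
    return (q+.5)/K-.5+[x,y]
wood=lambda H:(H[...,0]>5)&(H[...,0]<22)&(H[...,1]>90)&(H[...,2]>60)
T=rect(t,(275,165,100,60),lambda H:(H[...,0]<25)&(H[...,1]>85),"shelf top")
S=rect(s,(278,185,90,62),lambda H:(H[...,0]<25)&(H[...,1]>85),"shelf scene")
B=rect(t,(195,222,58,30),lambda H:(H[...,1]>60)&(H[...,2]>60),"block top")
print("T",T.round(1).tolist(),"\nS",S.round(1).tolist(),"\nB",B.round(1).tolist())
Tm=[onz("top",T,71)];print("shelf@71",Tm[0].round(1).tolist())
Bw=onz("top",B,20);print("block@20",Bw.round(1).tolist(),Bw.mean(0))
px=lambda l,ox,oy,dy:[((a+.5)/6-.5+ox,(b-dy+.5)/6-.5+oy) for a,b in l]
Lt=onz("top",px([(40,82),(252,81)],195,222,0),54);print("level ends",Lt.round(1).tolist())
tt=px([(83,217),(545,308),(520,467),(55,383)],275,165,180); ss=px([(720,350),(265,502),(222,372),(657,232)],240,185,204)
X=tri("top",tt,"scene",ss);print("shelf tri",X.round(1).tolist(),X.mean(0))
tt=px([(185,290),(452,343),(446,398),(172,348)],275,165,180); ss=px([(600,328),(352,420),(322,400),(580,287)],240,185,204)
print("rails@85",onz("top",tt,85).round(1).tolist(),onz("top",tt,85).mean(0))
X=tri("top",tt,"scene",ss);print("rails tri",X.round(1).tolist(),X.mean(0))
kt=px([(622,400)],275,165,180);print("disc@98",onz("top",kt,98), "white", )
E
python3 m.py
```

```text
shelf top area 76768.5 quad 86352.0
shelf scene area 66313.0 quad 73476.0
block top area 26684.5 quad 27584.5
T [[289.1, 171.4], [374.4, 187.9], [374.4, 214.9], [283.8, 197.9]] 
S [[277.6, 212.4], [349.1, 189.1], [362.1, 212.6], [277.6, 237.2]] 
B [[199.6, 226.1], [243.1, 226.2], [242.8, 243.4], [199.1, 244.1]]
shelf@71 [[654.2, 74.2, 71.0], [595.6, -209.6, 71.0], [505.7, -207.9, 71.0], [565.8, 92.6, 71.0]]
block@20 [[474.8, 390.3, 20.0], [472.8, 238.4, 20.0], [413.8, 239.9, 20.0], [412.6, 392.1, 20.0]] [443.47620345 315.18696354  20.        ]
level ends [[444.0, 374.5, 54.0], [443.6, 254.1, 54.0]]
shelf tri [[654.9, 74.2, 74.0], [603.8, -180.7, 58.7], [515.7, -163.4, 59.3], [563.8, 92.0, 69.6]] [584.55963238 -44.47964038  65.39166191]
rails@85 [[613.6, 19.6, 85.0], [582.7, -126.7, 85.0], [552.5, -122.9, 85.0], [581.8, 27.0, 85.0]] [582.65637364 -50.74719424  85.        ]
rails tri [[613.9, 19.9, 84.1], [586.0, -123.4, 69.2], [555.2, -123.3, 51.2], [582.2, 27.4, 80.9]] [584.32172378 -49.87156423  71.35689103]
disc@98 [[ 549.6121189  -217.69727335   98.        ]] white
```

Request:
apply_moves(rows=[0.035, 0, -0.01334, 0, 0, 0, 0, 0.035, 0, -0.01334, 0, 0, 0, 0, 0.035, 0, -0.01334, 0, 0, 0, 0, 0.035, 0, -0.01334, 0, 0, 0, 0, 0.035, 0, -0.01334, 0, 0, 0, 0, 0.035, 0, -0.01334, 0, 0, 0, 0, 0.035, 0, -0.01334, 0, 0, 0, 0, 0.035, 0, -0.01334, 0, 0, 0, 0, 0.035, 0, -0.01334, 0, 0, 0, 0, 0.035, 0, -0.01334, 0, 0, 0, 0, 0, 0.01, 0, 0, 0.1645, 0, 0, 0, 0.01, 0, 0, 0.1645, 0, 0, 0, 0.01, 0, 0, 0.1645, 0, 0, 0, 0.01, 0, 0, 0.1645, 0, 0, 0, 0.01, 0, 0, 0.1645, 0, 0, 0, 0.01, 0, 0, 0.1645, 0, 0, 0, 0.01, 0, 0, 0.1645, 0, 0, 0, 0.01, 0, 0, 0.1645, 0, 0, 0, 0, 0, 0, 0, 0, 0, 0, 0, 0, 0, 0, 0, 0], grip_force=30)

```text
time: 2.7
tcp_pos: [443.8, 315.0, 125.8]
ee_rot: [-1.571, 0.0, -1.568]
ft_force: [-0.2, 0.6, -0.5]
finger_gap: 93.9
```

Request:
apply_moves(rows=[0, 0.02, 0, 0, 0, 0, 0, 0, 0.02, 0, 0, 0, 0, 0, 0, 0.02, 0, 0, 0, 0, 0, 0, 0.02, 0, 0, 0, 0, 0, 0, 0.01, 0, 0, 0, 0, 0, 0, 0.008, 0, 0, 0, 0, 0, 0, 0, 0, 0, 0, 0, 120, 0, 0, 0, 0, 0, 0, 160, 0, 0, 0, 0, 0, 0, 200, 0, 0, 0, 0, 0, 0, 225, 0, 0, 0, 0, 0, 0, 255, 0, 0, 0, 0, 0, 0, 255, 0, 0, 0, 0, 0, 0, 255, 0, 0, 0, 0, 0, 0, 255, 0, 0, 0, 0, 0, 0, 255, 0, 0, 0, 0, 0, 0, 255], grip_force=25)

```text
time: 4.7
tcp_pos: [443.6, 314.9, 27.5]
ee_rot: [-1.571, 0.0, -1.571]
ft_force: [-0.5, -0.9, -0.7]
finger_gap: 12.0
```

```bash
cat > m2.py <<'E'
from h import *
t=np.load("t0.npy");s=np.load("s0.npy");K=8
C0=np.array([583.,-49,71]);a=-.193
def onplane(n,uv,h,th):
    e,d=ray(n,uv); yd=np.array([-np.sin(a),np.cos(a),0]); N=np.array([0,0,1.])*np.cos(th)-yd*np.sin(th)
    k=((C0-e)@N+h)/(d@N); return e+d*k[:,None]
def big(im,box):
    x,y,w,h=box; return cv2.cvtColor(cv2.resize(im[y:y+h,x:x+w],None,fx=K,fy=K,interpolation=cv2.INTER_CUBIC),cv2.COLOR_RGB2HSV).astype(int)
def contour(m,box,k=5):
    m=cv2.morphologyEx(m.astype(np.uint8),cv2.MORPH_CLOSE,np.ones((k,k)));m=cv2.morphologyEx(m,cv2.MORPH_OPEN,np.ones((15,15)))
    c=max(cv2.findContours(m,cv2.RETR_EXTERNAL,cv2.CHAIN_APPROX_NONE)[0],key=cv2.contourArea)[:,0]
    return (c+.5)/K-.5+box[:2]
for n,im,bs,br in(("top",t,(275,165,95,60),(300,179,54,36)),("scene",s,(273,185,95,85),(288,192,60,36))):
    H=big(im,bs); cs=contour((H[...,0]<20)&(H[...,1]>85)&(H[...,2]>70)&~((H[...,0]>17)&(H[...,2]>140)),bs,25)
    H=big(im,br); med=np.median(H[...,2]); cr=contour(H[...,2]<med*.8,br,9)
    for th in(.03,.06,.09):
        for nm,c,h in(("shelf",cs,0),("rails",cr,14)):
            P=onplane(n,c,h,th)[:,:2].astype(np.float32); (cx,cy),(w,l),an=cv2.minAreaRect(P)
            print(n,th,nm,"c %.1f %.1f size %.1f %.1f ang %.2f"%(cx,cy,w,l,an))
E
python3 m2.py
```

```text
top 0.03 shelf c 581.8 -55.7 size 283.1 89.7 ang 78.70
top 0.03 rails c 582.5 -51.7 size 154.8 34.8 ang 78.29
top 0.06 shelf c 581.7 -56.1 size 283.2 89.7 ang 78.77
top 0.06 rails c 582.5 -51.9 size 154.8 34.8 ang 78.39
top 0.09 shelf c 581.6 -56.5 size 283.3 89.7 ang 78.90
top 0.09 rails c 582.5 -52.0 size 154.8 34.8 ang 78.50
scene 0.03 shelf c 587.4 -48.6 size 263.4 90.4 ang 79.69
scene 0.03 rails c 590.4 -55.6 size 157.2 42.4 ang 80.24
scene 0.06 shelf c 587.5 -48.8 size 261.6 90.1 ang 78.55
scene 0.06 rails c 590.3 -55.7 size 155.8 42.5 ang 78.97
scene 0.09 shelf c 587.7 -49.0 size 260.1 89.8 ang 77.40
scene 0.09 rails c 590.2 -55.8 size 154.5 42.5 ang 77.70
```

Request:
apply_moves(rows=[0, -0.01, 0, 0, 0, 0, 255, 0, -0.01, 0, 0, 0, 0, 255, 0, -0.02, 0, 0, 0, 0, 255, 0, -0.03, 0, 0, 0, 0, 255, 0, -0.03, 0, 0, 0, 0, 255, 0, -0.02, 0, 0, 0, 0, 255, 0, 0, 0, 0, 0, 0, 255])

```text
time: 5.58
tcp_pos: [445.1, 315.7, 150.3]
ee_rot: [-1.566, 0.003, -1.571]
ft_force: [-0.1, 0.9, -2.7]
finger_gap: 11.9
```

Request:
apply_moves(rows=[0.0361, 0, 0.0139, 0, 0, 0, 255, 0.0361, 0, 0.0139, 0, 0, 0, 255, 0.0361, 0, 0.0139, 0, 0, 0, 255, 0.0361, 0, 0.0139, 0, 0, 0, 255, 0.0361, 0, 0.0139, 0, 0, 0, 255, 0.0361, 0, 0.0139, 0, 0, 0, 255, 0.0361, 0, 0.0139, 0, 0, 0, 255, 0.0361, 0, 0.0139, 0, 0, 0, 255, 0.0361, 0, 0.0139, 0, 0, 0, 255, 0.0361, 0, 0.0139, 0, 0, 0, 255, 0, 0, 0, 0, 0.0985, 0, 255, 0, 0, 0, 0, 0.0985, 0, 255, 0, 0, 0, 0, 0, 0.055, 255, 0, 0.01, 0, 0, 0, 0, 255, 0, 0.01, 0, 0, 0, 0, 255, 0, 0, 0, 0, 0, 0, 255, 0, 0, 0, 0, 0, 0, 255, 0, 0, 0, 0, 0, 0, 255, 0, 0, 0, 0, 0, 0, 255])

```text
time: 7.95
tcp_pos: [583.2, -44.9, 128.0]
ee_rot: [-1.57, 0.055, -1.768]
ft_force: [0.3, 0.2, -2.1]
finger_gap: 11.5
```

```bash
python3 - <<'E'
from h import *
o=sensors.get_obs();print(o["time"],o["tcp_pos"],o["ee_rot"],o["ft_force"],o["wrist_torque"])
t=camera("top");s=camera("scene");np.save("t1.npy",t);np.save("s1.npy",s)
f=lambda a,b:np.clip(np.vstack([a,b]).astype(int)*1.6,0,255).astype(np.uint8)
cv2.imwrite("pics/c.png",f(crop("",t,295,170,66,50,6)[:300],cv2.resize(crop("",s,280,165,66,50,6),None,fx=1,fy=1)))
cv2.imwrite("pics/c.png",np.hstack([cv2.imread("pics/c.png")]))
E
```

```text
7.95 [583.20077131 -44.90380115 127.96997062] [-1.5698943   0.05506245 -1.76758212] [ 0.27774264  0.23963364 -2.10894715] [-0.16620144  0.04819601 -0.01437475]
```

View pics/c.png

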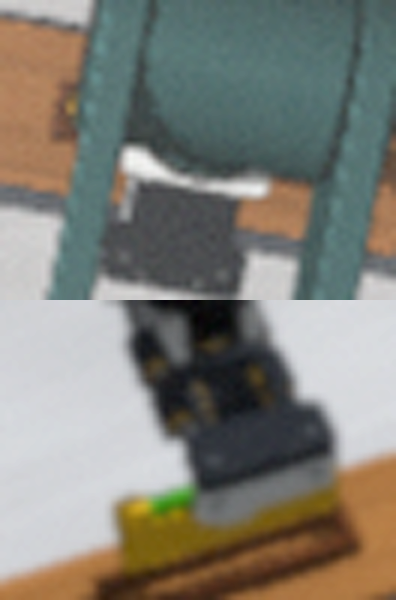

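```bash
cat > m3.py <<'E'
from h import *
import m2
t=np.load("t1.npy");s=np.load("s1.npy")
o=sensors.get_obs();M=R.from_euler("xyz",o["ee_rot"]).as_matrix();p=o["tcp_pos"]
# level corners: tool x = -axis, tool z = thick, tool y = down
B=[p+M@np.array([sx*60,dy,sz*6]) for sx in(-1,1) for sz in(1,-1) for dy in(21.5,-26.5)]
for n in("scene","top"): print(n,proj(n,B).round(1).tolist())
for n,im,(x,y,w,h) in(("scene",s,(290,190,60,75)),("top",t,(295,180,20,20))):
    H=cv2.cvtColor(cv2.resize(im[y:y+h,x:x+w],None,fx=8,fy=8,interpolation=cv2.INTER_CUBIC),cv2.COLOR_RGB2HSV)
    m=((H[...,0]>20)&(H[...,0]<35)&(H[...,1]>150)).astype(np.uint8)
    c=max(cv2.findContours(m,0,1)[0],key=cv2.contourArea);q=cv2.approxPolyDP(c,8,True)[:,0]
    print(n,cv2.contourArea(c)/64,((q+.5)/8-.5+[x,y]).round(1).tolist())
E
python3 m3.py | grep -v "^\(top\|scene\) 0"
```

```text
scene [[335.9, 198.4], [335.4, 188.9], [334.6, 195.7], [334.1, 186.2], [300.3, 209.9], [298.7, 200.6], [299.2, 207.0], [297.5, 197.7]]
top [[307.0, 186.1], [307.3, 184.9], [306.3, 189.7], [306.5, 188.6], [343.3, 193.0], [344.9, 192.1], [342.6, 196.6], [344.2, 195.8]]
scene 155.203125 [[335.2, 196.8], [317.1, 203.1], [312.2, 201.9], [310.9, 199.2], [305.6, 200.3], [304.4, 198.3], [301.2, 198.4], [299.7, 199.7], [300.8, 209.7], [333.6, 199.7]]Traceback (most recent call last):
  File "m3.py", line 11, in <module>
    c=max(cv2.findContours(m,0,1)[0],key=cv2.contourArea);q=cv2.approxPolyDP(c,8,True)[:,0]
ValueError: max() iterable argument is empty
```

Request:
apply_moves(rows=[0.003, 0, 0.001, 0, 0, 0, 255, 0, 0.008, 0, 0, 0, 0, 255, 0, 0.008, 0, 0, 0, 0, 255, 0, 0.002, 0, 0, 0, 0, 255, 0, 0.002, 0, 0, 0, 0, 255, 0, 0.002, 0, 0, 0, 0, 255, 0, 0, 0, 0, 0, 0, 255])

```text
time: 8.93
tcp_pos: [583.6, -46.9, 105.4]
ee_rot: [-1.571, 0.055, -1.768]
ft_force: [-0.7, 0.4, -2.4]
finger_gap: 11.8
```

Request:
apply_moves(rows=[0, 0.002, 0, 0, 0, 0, 255, 0, 0.002, 0, 0, 0, 0, 255, 0, 0.002, 0, 0, 0, 0, 255, 0, 0, 0, 0, 0, 0, 255])

```text
time: 9.43
tcp_pos: [583.4, -46.5, 99.0]
ee_rot: [-1.571, 0.055, -1.768]
ft_force: [-0.1, 0.5, -2.7]
finger_gap: 11.8
```

Request:
apply_moves(rows=[0, 0.002, 0, 0, 0, 0, 255, 0, 0.002, 0, 0, 0, 0, 255, 0, 0, 0, 0, 0, 0, 255])

```text
time: 9.8
tcp_pos: [583.5, -46.3, 95.1]
ee_rot: [-1.571, 0.055, -1.768]
ft_force: [-0.6, -0.1, -2.7]
finger_gap: 11.9
```

Request:
apply_moves(rows=[0, 0.0015, 0, 0, 0, 0, 255, 0, 0.0015, 0, 0, 0, 0, 255, 0, 0, 0, 0, 0, 0, 255])

```text
time: 10.18
tcp_pos: [583.9, -46.3, 93.0]
ee_rot: [-1.57, 0.055, -1.768]
ft_force: [-0.7, -0.5, -0.0]
finger_gap: 12.0
```

Request:
apply_moves(rows=[0, 0.0015, 0, 0, 0, 0, 255, 0, 0.0015, 0, 0, 0, 0, 255, 0, 0, 0, 0, 0, 0, 255, 0, 0, 0, 0, 0, 0, 255])

```text
time: 10.68
tcp_pos: [584.0, -46.7, 92.3]
ee_rot: [-1.569, 0.054, -1.768]
ft_force: [-4.3, -1.9, 9.2]
finger_gap: 11.6
```

```bash
python3 - <<'E'
from h import *
o=sensors.get_obs();print(o["ee_rot"],o["tcp_pos"],o["ft_force"],o["wrist_torque"])
s=camera("scene");np.save("s2.npy",s)
cv2.imwrite("pics/d.png",np.clip(crop("",s,275,175,90,70,8).astype(int)*1.7,0,255).astype(np.uint8))
E
```

```text
[-1.56879392  0.05418944 -1.76771656] [583.97733047 -46.66394041  92.25907275] [-4.26184268 -1.88544118  9.17168862] [-0.0317773   1.03434532  0.11354035]
```

View pics/d.png

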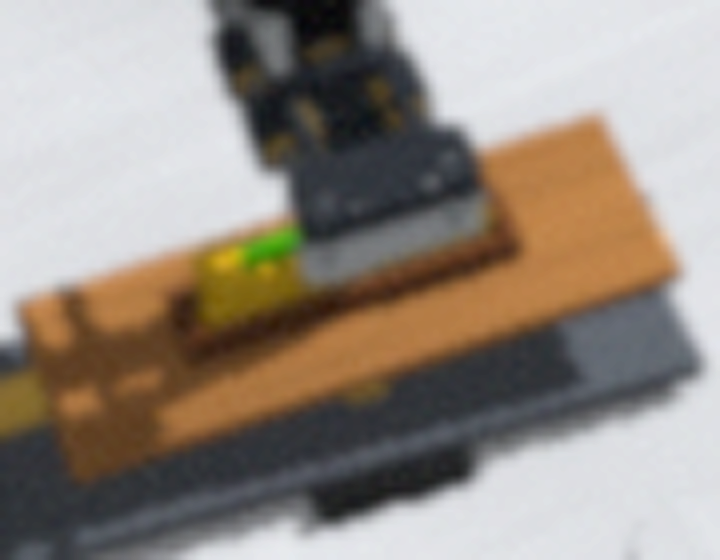

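Request:
apply_moves(rows=[0, -0.0025, 0, 0, 0, 0, 255, 0, 0, 0, 0, 0, 0, 150, 0, 0, 0, 0, 0, 0, 150, 0, 0, 0, 0, 0, 0, 150, 0, -0.015, 0, 0, 0, 0, 150, 0, -0.02, 0, 0, 0, 0, 150, 0, -0.01, 0, 0, 0, 0, 150, 0, 0, 0, 0, 0, 0, 255, 0, 0, 0, 0, 0, 0, 255, 0, 0, 0, 0, 0, 0, 255, 0, 0.005, 0, 0, 0, 0, 255, 0, 0.004, 0, 0, 0, 0, 255, 0, 0.003, 0, 0, 0, 0, 255, 0, 0, 0, 0, 0, 0, 255])

```text
time: 12.48
tcp_pos: [583.1, -47.9, 124.3]
ee_rot: [-1.572, 0.055, -1.768]
ft_force: [0.5, 0.0, -0.3]
finger_gap: 0.7
```

Request:
apply_moves(rows=[0, 0.002, 0, 0, 0, 0, 255, 0, 0.002, 0, 0, 0, 0, 255, 0, 0.002, 0, 0, 0, 0, 255, 0, 0.002, 0, 0, 0, 0, 255, 0, 0, 0, 0, 0, 0, 255, 0, 0, 0, 0, 0, 0, 255])

```text
time: 13.22
tcp_pos: [584.5, -47.9, 119.2]
ee_rot: [-1.567, 0.055, -1.768]
ft_force: [-1.3, -0.4, 6.2]
finger_gap: 0.2
```

Request:
apply_moves(rows=[0, 0.002, 0, 0, 0, 0, 255, 0, 0.002, 0, 0, 0, 0, 255, 0, 0, 0, 0, 0, 0, 255, 0, 0, 0, 0, 0, 0, 255, 0, 0, 0, 0, 0, 0, 255])

```text
time: 13.85
tcp_pos: [586.6, -48.3, 119.2]
ee_rot: [-1.56, 0.055, -1.767]
ft_force: [-2.6, -0.6, 16.0]
finger_gap: 0.5
```

Request:
apply_moves(rows=[0, -0.02, 0, 0, 0, 0, 255, 0, -0.03, 0, 0, 0, 0, 255, 0, -0.03, 0, 0, 0, 0, 255, -0.03, -0.01, -0.02, 0, 0, 0, 255, -0.03, 0, -0.03, 0, 0, 0, 255, -0.03, 0, -0.03, 0, 0, 0, 150, -0.03, 0, -0.03, 0, 0, 0, 150, -0.03, 0, -0.03, 0, 0, 0, 150, -0.03, 0, -0.01, 0, 0, 0, 150, 0, 0, 0, 0, 0, 0, 150])

```text
time: 15.1
tcp_pos: [470.1, 155.0, 212.9]
ee_rot: [-1.57, 0.056, -1.764]
ft_force: [-0.2, -0.4, 0.9]
finger_gap: 38.3
```

```bash
python3 - <<'E'
from h import *
o=sensors.get_obs();print(o["time"],o["ee_rot"],o["tcp_pos"],o["finger_gap"])
t=camera("top");s=camera("scene");np.save("t3.npy",t);np.save("s3.npy",s)
a=crop("",t,300,178,100,38,7);b=np.hstack([crop("",t,360,180,36,30,10),crop("",s,245,200,34,30,10)])
c=cv2.copyMakeBorder(b,0,0,0,700-b.shape[1],cv2.BORDER_CONSTANT)
cv2.imwrite("pics/e.png",np.clip(np.vstack([a,c]).astype(int)*1.7,0,255).astype(np.uint8))
E
```

```text
15.1 [-1.57009908  0.0555192  -1.76426169] [470.05928066 154.97539553 212.94024485] 38.34977095666355
```

View pics/e.png

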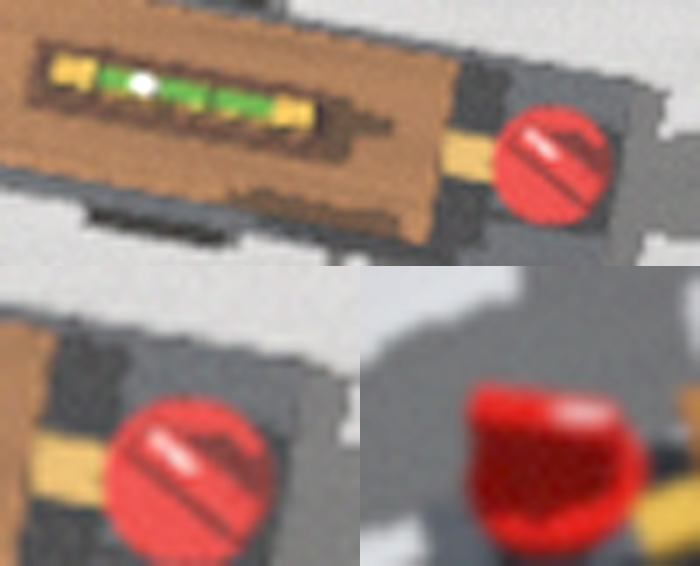

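```bash
python3 - <<'E'
from h import *
P=lambda l,ox,oy,dx,dy:[((a-dx+.5)/10-.5+ox,(b-dy+.5)/10-.5+oy) for a,b in l]
print("disc",onz("top",P([(187,481)],360,180,0,266),98))
for nm,l in(("dark",[(128,445),(240,540)]),("hl",[(150,432),(198,470)])):
    X=onz("top",P(l,360,180,0,266),130);d=X[0]-X[1];print(nm,X.round(1).tolist(),np.degrees(np.arctan2(d[1],d[0])))
for nm,l in (("back edge",[(480,383),(612,400)]),("front edge",[(480,420),(600,422)])):
    X=onz("scene",P(l,245,200,360,266),130);d=X[1]-X[0];print(nm,X.round(1).tolist(),np.degrees(np.arctan2(d[1],d[0])))
t=np.load("t3.npy");x,y,w,h=360,180,36,35
H=cv2.cvtColor(cv2.resize(t[y:y+h,x:x+w],None,fx=8,fy=8,interpolation=cv2.INTER_CUBIC),cv2.COLOR_RGB2HSV).astype(int)
m=(((H[...,0]<6)|(H[...,0]>172))&(H[...,1]>140)).astype(np.uint8)
c=max(cv2.findContours(m,0,1)[0],key=cv2.contourArea);(u,v),rad=cv2.minEnclosingCircle(c);print("disc2",onz("top",[((u+.5)/8-.5+x,(v+.5)/8-.5+y)],98),rad/8)
sl=np.load("s3.npy")
# bubble along the level
g=t[178:205,300:350].astype(int);b=(g.min(2)>150);vv,uu=np.nonzero(b);print("white px",uu+300,vv+178)
E
```

```text
disc [[ 550.26486733 -217.7099644    98.        ]]
dark [[560.3, -194.6, 130.0], [529.7, -229.8, 130.0]] 48.881173775710415
hl [[564.4, -201.7, 130.0], [552.1, -216.8, 130.0]] 50.8186751576347
back edge [[531.3, -229.6, 130.0], [558.1, -197.8, 130.0]] 49.81648556995192
front edge [[544.1, -235.5, 130.0], [563.7, -204.6, 130.0]] 57.61124309349088
disc2 [[ 549.40012275 -217.07959518   98.        ]] 8.49943733215332
white px [320 320] [189 190]
```

Request:
apply_moves(rows=[0, 0, 0, 0, 0, -0.0555, 150, 0.035, 0, 0.015, 0, 0, 0, 150, 0.035, 0, 0.015, 0, 0, 0, 150, 0.035, 0, 0.015, 0, 0, 0, 150, 0.035, 0, 0.015, 0, 0, 0, 150, 0.035, 0, 0.015, 0, 0, 0, 150, 0.035, 0, 0.015, 0, 0, 0, 150, 0.035, 0, 0.015, 0, 0, 0, 150, 0.035, 0, 0.015, 0, 0, 0, 150, 0.035, 0, 0.015, 0, 0, 0, 150, 0.035, 0, 0.015, 0, 0, 0, 150, 0, 0.015, 0, 0, 0.1683, 0, 150, 0, 0.015, 0, 0, 0.1683, 0, 150, 0, 0.015, 0, 0, 0.1683, 0, 150, 0, 0, 0, 0, 0, 0, 150, 0, 0, 0, 0, 0, 0, 150], grip_force=50)

```text
time: 17.2
tcp_pos: [549.1, -220.1, 168.2]
ee_rot: [-1.57, -0.0, -2.271]
ft_force: [0.2, 0.0, 0.2]
finger_gap: 38.4
```

Request:
apply_moves(rows=[-0.0027, 0, -0.0008, 0, 0, 0, 150, 0, 0.015, 0, 0, 0, 0, 150, 0, 0.015, 0, 0, 0, 0, 150, 0, 0.015, 0, 0, 0, 0, 150, 0, 0.01, 0, 0, 0, 0, 150, 0, 0.009, 0, 0, 0, 0, 150, 0, 0, 0, 0, 0, 0, 150, 0, 0, 0, 0, 0, 0, 190, 0, 0, 0, 0, 0, 0, 255, 0, 0, 0, 0, 0, 0, 255, 0, 0, 0, 0, 0, 0, 255, 0, 0, 0, 0, 0, 0, 255])

```text
time: 18.7
tcp_pos: [550.4, -216.5, 104.4]
ee_rot: [-1.57, -0.0, -2.273]
ft_force: [-1.8, 0.7, 3.1]
finger_gap: 13.7
```

Request:
apply_moves(rows=[0, 0.002, 0, 0, 0, 0, 255, 0, 0.002, 0, 0, 0, 0, 255, 0, 0.002, 0, 0, 0, 0, 255, 0, 0.002, 0, 0, 0, 0, 255, 0, 0.002, 0, 0, 0, 0, 255, 0, 0, 0, 0, 0, 0, 255, 0, 0, 0, 0, 0, 0, 255])

```text
time: 19.58
tcp_pos: [550.4, -216.6, 98.2]
ee_rot: [-1.568, 0.0, -2.273]
ft_force: [-7.7, 3.9, 18.0]
finger_gap: 13.4
```

Request:
apply_moves(rows=[0, 0.001, 0, 0, 0, 0, 255, 0, 0, 0, 0, 0.1, 0, 255, 0, 0, 0, 0, 0.1, 0, 255, 0, 0, 0, 0, 0.1, 0, 255, 0, 0, 0, 0, 0.1, 0, 255, 0, 0, 0, 0, 0.1, 0, 255, 0, 0, 0, 0, 0.1, 0, 255, 0, 0, 0, 0, 0.1, 0, 255, 0, 0, 0, 0, 0, 0, 255, 0, 0, 0, 0, 0, 0, 255, 0, 0, 0, 0, 0, 0, 255, 0, 0, 0, 0, 0, 0, 255, 0, 0, 0, 0, 0, 0, 255, 0, 0, 0, 0, 0, 0, 255, 0, 0, 0, 0, 0, 0, 255, 0, 0, 0, 0, 0, 0, 255])

```text
time: 21.58
tcp_pos: [551.1, -217.9, 98.2]
ee_rot: [-1.566, 0.003, -2.973]
ft_force: [-6.3, 2.0, 19.7]
finger_gap: 13.9
```

```bash
cat > bub.py <<'E'
import sys
from h import *
o=sensors.get_obs();print(o["time"],o["ee_rot"],o["tcp_pos"],o["ft_force"],o["wrist_torque"],o["finger_gap"])
ims={"top":(300,178,60,32),"scene":(285,180,70,50)}
out=[]
for n,(x,y,w,h) in ims.items():
    im=camera(n);np.save(f"l_{n}.npy",im)
    out.append(cv2.copyMakeBorder(crop("",im,x,y,w,h,10 if n=="top" else 5),0,0,0,600-w*(10 if n=="top" else 5),cv2.BORDER_CONSTANT))
    # sample along level top centre line (approx axis), report saturation minimum = bubble
    ax=np.array([.195,.981,0]);c=np.array([584,-45.5,119.]); ss=np.arange(-50,51,1.)
    best=[]
    for off in(-2,0,2):
        uv=proj(n,[c+ax*q+np.array([.981,-.195,0])*off for q in ss]).astype(np.float32)
        best.append(cv2.remap(im,uv[None,:,0],uv[None,:,1],cv2.INTER_CUBIC)[0].astype(float))
    pr=np.mean(best,0); wt=np.clip(np.minimum(pr[:,0],pr[:,2])-60,0,None); 
    k=np.abs(ss)<46; f=np.clip(pr[:,2]-pr[:,2][k].min()-40,0,None)*k
    print(n,"bubble s",(f*ss).sum()/max(f.sum(),1e-9),"profile B",pr[::4,2].astype(int).tolist(),"R",pr[::4,0].astype(int).tolist())
cv2.imwrite(sys.argv[1],np.clip(np.vstack(out).astype(int)*1.7,0,255).astype(np.uint8))
E
python3 bub.py pics/f.png
```

```text
21.575 [-1.56593138  0.00331594 -2.97317394] [ 551.12834815 -217.90193288   98.21026273] [-6.25234874  2.00099691 19.66685585] [ 0.31279594  1.53153412 -0.08056386] 13.923824588517602
top bubble s 6.683922349427575 profile B [60, 61, 57, 54, 51, 53, 54, 51, 52, 47, 48, 51, 73, 124, 157, 151, 64, 49, 53, 53, 52, 52, 50, 48, 59, 60] R [151, 153, 135, 87, 71, 76, 80, 74, 72, 65, 67, 74, 88, 133, 167, 159, 77, 70, 73, 77, 76, 73, 68, 83, 142, 149]
scene bubble s 5.535173642030276 profile B [48, 51, 50, 47, 52, 48, 48, 50, 49, 46, 46, 51, 77, 107, 118, 102, 64, 43, 43, 44, 43, 44, 43, 41, 39, 40] R [139, 138, 123, 100, 98, 98, 93, 96, 94, 88, 88, 94, 107, 130, 138, 124, 94, 87, 92, 94, 92, 92, 92, 111, 137, 142]
```

View pics/f.png

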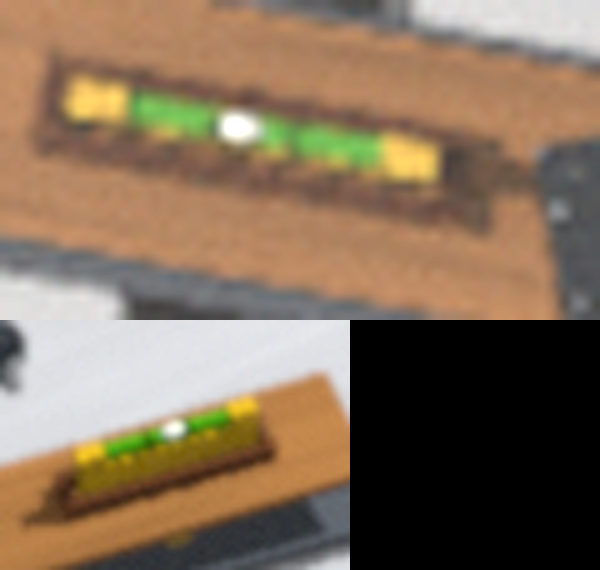

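Request:
apply_moves(rows=[0, 0, 0, 0, 0.08, 0, 255, 0, 0, 0, 0, 0.08, 0, 255, 0, 0, 0, 0, 0.07, 0, 255, 0, 0, 0, 0, 0, 0, 255, 0, 0, 0, 0, 0, 0, 255, 0, 0, 0, 0, 0, 0, 255, 0, 0, 0, 0, 0, 0, 255, 0, 0, 0, 0, 0, 0, 255, 0, 0, 0, 0, 0, 0, 255, 0, 0, 0, 0, 0, 0, 255, 0, 0, 0, 0, 0, 0, 255, 0, 0, 0, 0, 0, 0, 255, 0, 0, 0, 0, 0, 0, 255, 0, 0, 0, 0, 0, 0, 255, 0, 0, 0, 0, 0, 0, 255])

```text
time: 23.55
tcp_pos: [551.2, -218.4, 98.2]
ee_rot: [-1.566, 0.005, 3.08]
ft_force: [-7.1, 0.4, 19.2]
finger_gap: 13.3
```

```bash
python3 bub.py pics/g.png
```

```text
23.55 [-1.56579336  0.00453914  3.08007579] [ 551.17431517 -218.35997502   98.24348095] [-7.10008627  0.35171999 19.20885367] [ 0.07275198  1.46559327 -0.01092889] 13.342224491498902
top bubble s 3.181894736842105 profile B [60, 61, 60, 55, 51, 53, 54, 51, 53, 49, 47, 66, 125, 156, 156, 94, 47, 48, 53, 54, 53, 52, 53, 52, 54, 60] R [151, 153, 143, 101, 69, 75, 81, 75, 74, 68, 69, 85, 133, 166, 165, 112, 63, 65, 74, 79, 77, 70, 72, 76, 117, 148]
scene bubble s 2.1762917933130703 profile B [42, 43, 46, 49, 50, 48, 47, 49, 51, 44, 51, 74, 105, 119, 109, 73, 49, 45, 47, 48, 48, 46, 48, 49, 48, 49] R [145, 147, 134, 108, 97, 94, 94, 95, 94, 84, 87, 106, 127, 138, 131, 105, 89, 90, 95, 96, 95, 93, 95, 106, 131, 142]
```

View pics/g.png

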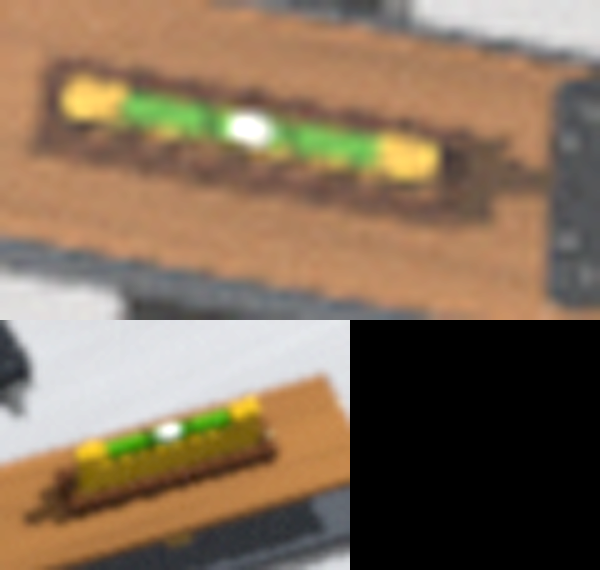

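```bash
python3 -c "
from station import sensors,r
o=sensors.get_obs();print(o['q'],o['ft_force'],o['joint_velocities'].round(4));print(r.hand_in())"
```

```text
[-0.47121563  0.22084194  1.43299058 -0.00279148  1.48157705  1.16140076] [-6.70515548  1.86917847 19.38181781] [-0.001   0.0004 -0.0004  0.0012  0.0011  0.0016]
the job is handed in; nothing more can be done
None
```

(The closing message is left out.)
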